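Take the dial meter off its keyhole studs at the packing bench

TASK

Take down the dial meter, the taller and deeper of the two instruments hanging on the blue bench rack: slide it up until its studs are in the wide ends of its keyholes, lift it off them away from the panel, and set it down gently, standing upright, on the floor of the white tray. Leave the other instrument, the display, hanging where it is.

Things in the scene. Friction and masses are not known exactly. Their poses are not given: they have to be found in the camera images.
- meter: Dial meter, 0.25-0.5 kg: grey box 50 wide (y), 55 deep (x 5..60), 100 mm high (z 0..100), round dial in front; grip its sides at x 35, z 78. Steel back plate (x 0..5, y -60..60, z 28..100) with keyholes at y +-43: narrow end up, wide end 30 mm. Raise it 27 (20-34) mm, then pull it along +x: clear after 15 mm. Origin: back, mid-width, underside level; x out of dial, z up. Hangs on either stud pair.
- display: The other instrument, to be left hanging, 145 mm beside the meter: grey box 50 mm wide, only 58 high (z 32..90) and 30 deep (x 5..35), rectangular dark window in front, on the same kind of keyhole plate. Origin and axes as for the meter.
- rack: Fixed blue rack: upright panel 300 mm wide, top at z 170, on a base 10 mm thick reaching 90 mm in front. Origin: on the table, in the panel's front face, mid-width; x out of that face (away from the robot), z up. Headed studs stand out of it at z 145, y -115.5 and -29.5 (one pair), 29.5 and 115.5 (other pair): shanks 7 mm, heads 16 mm across, reaching x 10.5. Meter's x, y axes are parallel to its.
- tray: Fixed white open tray, 300 (x) by 250 (y) mm, walls 55 mm high and 5 thick, floor 5 mm thick. Origin: centre of its underside, z up. A tape roll, 84 mm across and 24 high, lies in the near (-x) end; the clear place to stand the meter is centred on x +50, y 0 mm, 80 mm free all round.
There are look-alikes about, which are no part of the job. Leave any green or purple look-alike of the meter alone.

How it is judged (in metres and radians):
On the way:
1. the dial meter has been raised and taken off its studs, clear of the panel (x of meter in the frame of rack above 0.02 m and z of meter in the frame of rack above 0.07 m), for 0.1 s.
At the end, for the whole second after the job is handed in: The meter stands upright (within 10 degrees), at rest on the floor of the tray, within its walls (its underside less than 10 mm above the tray floor); the display still hangs where it was (within 30 mm) (x of meter in the frame of tray between -0.145 and 0.145 m and y of meter in the frame of tray between -0.12 and 0.12 m and z of meter in the frame of tray below 0.015 m and angle between meter's own z axis and vertical below 0.17 rad and linear speed of meter below 0.02 m/s and distance of display from where it was at the start of the episode below 0.03 m); the robot touches nothing.
It fails at once if the display is pushed or lifted more than 30 mm from its place (distance of display from where it was at the start of the episode above 0.03 m).
It fails at once if the meter is dropped into the tray (falls faster than 0.7 m/s there) (horizontal distance between meter and tray below 0.18 m and z of meter in the frame of tray below 0.05 m and linear speed of meter above 0.7 m/s).
It also fails if it takes over 38 s, if anything falls off the work surface, if the arm or the gripper's body presses on something with over 40 N, if the wrist force passes 120 N, or if a joint passes its speed limit or range.

ROBOT

A 6-joint arm with a two-finger parallel gripper is mounted at the origin on the work surface. World frame = base frame: x ahead of the robot, y to its left, z up, the work surface at z = 0. Lengths are in mm, angles in rad, forces in N, time in s.
With the tool pointing down it reaches from about 250 to 850 mm from the base axis. Payload 12.5 kg.
Tool frame: the origin (TCP) lies between the finger pads; the fingertips stand 19 mm ahead of it and the grasp point (between the pads) is the TCP (r.tip_extent is the distance from the TCP to the fingertips, in mm); z points along the fingers, y is the line along which they close (so a half turn about z gives the same grasp; the last joint's range is limited). The gripper opens to 93 mm and grips with 3 to 60 N. Pads are 15 mm wide; open, the fingers measure 128 mm over their backs; the gripper's body (75 mm by 188 mm) begins 65 mm behind the grasp point.
Start: joints at [-1.244, 0.351, 1.652, -0, 1.139, -0.085], TCP at [220.16, -503.998, 237.633] pointing down, gripper open.
Joint ranges: [-2.75, 2.75], [-0.79, 2.1], [0.01, 2.65], [-1.57, 4.71], [0.07, 3.14], [-2.87, 2.87]. Speed limits (rad/s): [2.22, 2.22, 2.79, 3.14, 3.14, 3.14].

INTERFACE

Orientations are given as [roll, pitch, yaw] about the fixed x, y, z axes, in that order (R = Rz(yaw) Ry(pitch) Rx(roll)).
In Python, from plant import r gives the robot as it stands.
- The arm moves only by the tool drive_tool, never from a script. Its argument "steps" is a list of rows, each an object with "travel": the shift along the world's x, y, z in mm, a list of three; "delta_rot": the turn, a rotation vector about the world's x, y, z in rad, a list of three; "gripper": the opening, from -1 (shut) to 1 (fully open). A call has 1 to 12 rows; each row is the pose to reach, as a shift and turn from the pose commanded when the call began; what a row does not reach only later rows make up. A row lasts 1/10 s, in which the tool goes at most 50 mm and 8.59 degrees, less where a joint would pass 70% of its speed; a pose out of reach is approached as far as the arm can. A call with a gripper value outside its range is refused whole. The fingers move at their own pace and stop on an object; "force" is the grip in N (left out, the last holds). Time passes only in rows, so rows that repeat a pose let the fingers close. It gives the time, the measured TCP pose, the force, the opening and the grip force at its end, in the units of the state.
- r.sense(): the state, without advancing time (a new reading comes with each control period).
- r.snapshot(name): name is "scene" or "top" or "wrist"; returns the picture (480x640x3 uint8, red, green, blue); there is no depth.
- r.camera_model(name): a dict with "fx", "fy", "cx", "cy" (pixels), "position" and "orientation" of the camera in the world. Camera axes: x right, y up, looking along -z (the intrinsics and any distortion apply to the point x, -y, -z); pixel columns grow to the right and rows downward; lengths in mm; the calibration is good to about 2 mm. A picture is of the moment at which its call begins: read the wrist's pose just before it. camera_model takes no time and is no camera call; for the wrist camera it gives the pose at the moment of the call.
- r.finish_job(): hands the job in; it is judged then, once.
The state is a dict: "t": time; "qpos": joint angles; "qvel": joint speeds; "joint_torque": joint torques, N m; "eef_pos": TCP position; "eef_rot": TCP orientation; "ft_force": force on the tool from outside, world axes, zero at the start; "ft_torque": the same for the moment, N m; "opening": finger opening in mm; "grasp_force": force on a finger pad.
Only numpy, scipy, OpenCV 4.12 (cv2) and the standard library are available. Lean on these libraries where they do the work, as an engineer would, in place of code of your own. Each camera call takes 0.05 s, during which the arm holds its last target. There are 200 camera calls.

## Working session

There is one attempt and no reset: what is moved stays moved. The work goes in short steps, Python scripts to look and compute and a tool call to move; the robot and the scene stay as the last step left them, time stands still between calls to the robot, and variables do not carry over. Pictures are saved under pics/ and viewed, at most 10 in all, crops included, and the job is handed in when it is done.

Besides the shell and the picture viewer there is one more tool, called after ">>>" by a JSON object that holds its "api" and its "payload", one argument or row to a line. drive_tool: Moves the arm, as the interface text tells. Its arguments: {"type":"object","properties":{"steps":{"type":"array"},"force":{"type":"number"}},"required":["steps"]}

```bash
mkdir -p pics; python3 - <<'E'
from plant import r
import cv2,json
for n in ("scene","top"):
    im=r.snapshot(n); cv2.imwrite(f"pics/{n}0.png",im[:,:,::-1]); print(n,r.camera_model(n))
print(r.sense())
E
```

```text
scene {'fx': 443.293221711606, 'fy': 443.293221711606, 'cx': 322.430431611861, 'cy': 235.9579963362962, 'position': array([885.484663  , 276.34433797, 846.95048742]), 'orientation': array([0.65218454, 0.00312865, 2.16751777])}
top {'fx': 618.9220786848142, 'fy': 618.9220786848142, 'cx': 311.10555320288626, 'cy': 240.2262407868269, 'position': array([ 140.44250885,  -59.34185779, 1404.15537434]), 'orientation': array([ 0.2127283 , -0.00538162, -1.6037018 ])}
{'t': 0.1, 'qpos': array([-1.24358360e+00,  3.51171315e-01,  1.65234231e+00, -2.58449043e-05,
        1.13912252e+00, -8.46165377e-02]), 'qvel': array([-2.92683206e-05, -1.00204163e-03, -1.71994992e-03, -6.63295342e-04,
       -3.40590105e-04, -5.90170192e-04]), 'joint_torque': array([ 1.24088729e-03, -4.98029530e+01, -2.85705668e+01,  7.01158075e-02,
        2.38874584e-02, -3.21007587e-05]), 'eef_pos': array([ 220.07370922, -503.73557175,  237.16806544]), 'eef_rot': array([-3.14055091e+00, -6.48127879e-05,  4.11840055e-01]), 'ft_force': array([ 0.95878072, -1.05241951,  0.37501358]), 'ft_torque': array([-0.01466509, -0.02117597,  0.07184779]), 'grasp_force': 0.0, 'opening': 92.65361292375852}
```

View pics/scene0.png

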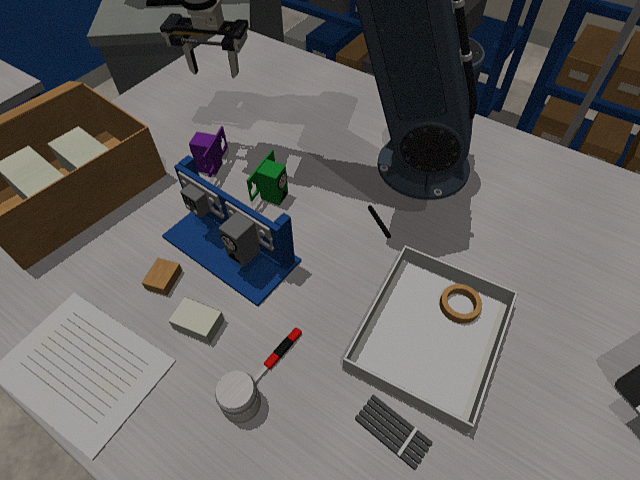

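View pics/top0.png

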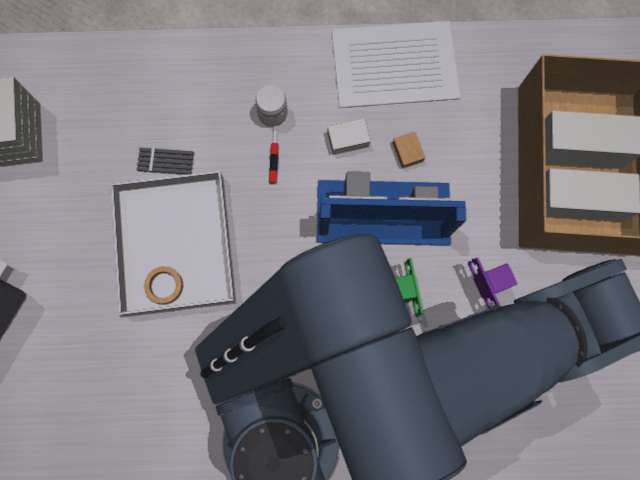

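The scene picture shows the rack at about (235,230), with the meter at (240,240) and the display at (195,200). The tray is at (435,335). In the top picture the rack is at (390,210), the meter at (358,185), and the tray at (173,245) with the roll near (163,285).

```bash
python3 - <<'E'
import cv2
a=cv2.imread("pics/scene0.png")[150:305,155:310]; cv2.imwrite("pics/a.png",cv2.resize(a,None,fx=3.8,fy=3.8,interpolation=2))
b=cv2.imread("pics/top0.png")[160:260,305:475]; cv2.imwrite("pics/b.png",cv2.resize(b,None,fx=4.5,fy=4.5,interpolation=2))
E
```

```text
(no output)
```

View pics/a.png

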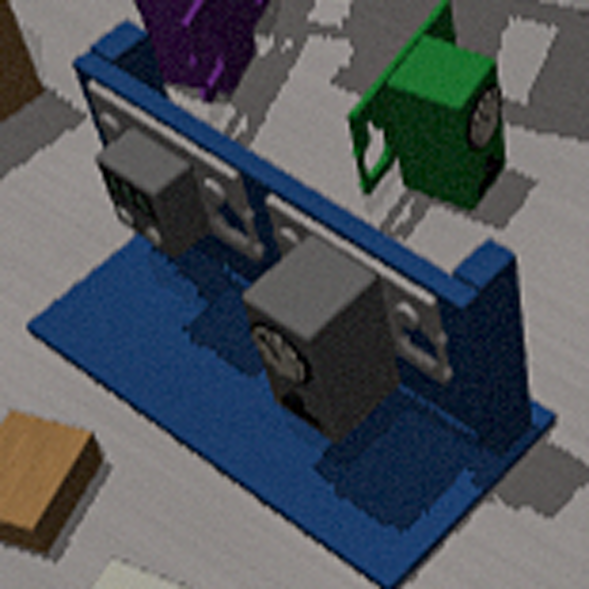

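View pics/b.png

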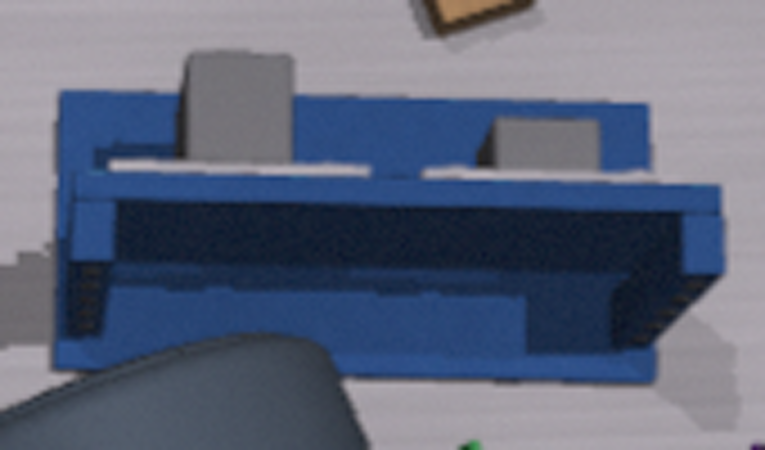

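The crops show the rack's panel and base corners clearly, and the meter hangs on the +y pair. Next I fit the rack, meter and tray poses from these corners in both pictures.

```bash
cat > h.py <<'E'
import numpy as np
from scipy.spatial.transform import Rotation as R
from scipy.optimize import least_squares
from plant import r
CM={n:r.camera_model(n) for n in("scene","top")}
def proj(c,P):
    p=R.from_euler('xyz',c['orientation']).inv().apply(np.atleast_2d(P)-c['position'])
    return np.c_[c['cx']+c['fx']*p[:,0]/-p[:,2], c['cy']-c['fy']*p[:,1]/-p[:,2]]
def W(q,P):
    c,s=np.cos(q[2]),np.sin(q[2]); P=np.atleast_2d(P).astype(float)
    return np.c_[q[0]+c*P[:,0]-s*P[:,1], q[1]+s*P[:,0]+c*P[:,1], P[:,2]]
E
python3 - <<'E'
from h import *
S=lambda u,v:((u+.5)/3.8-.5+155,(v+.5)/3.8-.5+150)
T=lambda u,v:((u+.5)/4.5-.5+305,(v+.5)/4.5-.5+160)
rk=[("scene",(0,-150,170),S(78,68)),("scene",(0,150,170),S(468,303)),("scene",(90,-150,10),S(30,325)),
("top",(0,150,170),T(75,172)),("top",(0,-150,170),T(722,185)),("top",(90,150,10),T(60,92)),("top",(90,-150,10),T(650,103))]
mt=[("top",(60,25,100),T(188,55)),("top",(60,-25,100),T(293,55)),("scene",(60,-25,100),S(245,293)),("scene",(60,25,100),S(307,340)),("scene",(60,25,0),S(333,440)),("scene",(5,25,100),S(385,278))]
tr=[("top",(150,125,55),(113,186)),("top",(150,-125,55),(219,173)),("top",(-150,-125,55),(234,301)),("top",(-150,125,55),(121,315)),
("scene",(-150,-125,55),(405,248)),("scene",(-150,125,55),(517,294)),("scene",(150,125,55),(470,427)),("scene",(150,-125,55),(344,360))]
def res(q,L,z=0): return np.concatenate([(proj(CM[n],W(q,np.add(P,(0,0,z))))[0]-p) for n,P,p in L])
f=least_squares(res,[480,-60,0],args=(rk,)); print("rack",f.x,f.fun.reshape(-1,2).round(1).tolist())
g=least_squares(lambda q:res([q[0],q[1],f.x[2]],mt,q[2]),[480,0,70]); print("meter",g.x,g.fun.reshape(-1,2).round(1).tolist(), "expected",W(f.x,(0,72.5,0)))
h=least_squares(res,[500,250,0],args=(tr,)); print("tray",h.x,h.fun.reshape(-1,2).round(1).tolist()); print("goal",W(h.x,(50,0,5)))
E
```

```text
rack [ 4.87713832e+02 -2.46364752e+02 -5.14921054e-02] [[-1.6, -2.5], [-0.2, 0.4], [0.2, 0.3], [-1.1, 0.2], [-0.0, 0.1], [1.5, 0.0], [-2.2, 0.1]]
meter [ 492.28052888 -175.62976128   61.93099822] [[-0.1, -0.1], [0.3, 0.3], [-1.3, 0.0], [0.7, -0.2], [1.3, 1.9], [-0.6, -1.4]] expected [[ 491.44535989 -173.96084558    0.        ]]
tray [4.41338800e+02 2.35489786e+02 9.08300362e-02] [[-1.9, -3.2], [1.8, -3.0], [-0.4, -0.9], [-2.2, -0.8], [-0.6, -4.1], [0.8, -2.6], [3.2, -0.3], [-2.1, -2.1]]
goal [[491.13268967 240.02504571   5.        ]]
```

>>> {"api": "drive_tool", "payload": {
  "steps": [
    {"travel":[34,36,5],"delta_rot":[0,0,-0.05],"gripper":1},
    {"travel":[68,73,8],"delta_rot":[0,0,-0.1],"gripper":1},
    {"travel":[102,109,8],"delta_rot":[0,0,-0.15],"gripper":1},
    {"travel":[136,145,8],"delta_rot":[0,0,-0.2],"gripper":1},
    {"travel":[170,182,8],"delta_rot":[0,0,-0.25],"gripper":1},
    {"travel":[204,218,8],"delta_rot":[0,0,-0.3],"gripper":1},
    {"travel":[238,254,8],"delta_rot":[0,0,-0.35],"gripper":1},
    {"travel":[272,291,8],"delta_rot":[0,0,-0.41],"gripper":1},
    {"travel":[307,327,8],"delta_rot":[0,0,-0.463],"gripper":1},
    {"travel":[307,327,8],"delta_rot":[0,0,-0.463],"gripper":1},
    {"travel":[307,327,8],"delta_rot":[0,0,-0.463],"gripper":1},
    {"travel":[307,327,8],"delta_rot":[0,0,-0.463],"gripper":1}
  ]
}}

```text
t: 1.3
eef_pos: [526.5, -177.6, 245.4]
eef_rot: [-3.142, 0.001, -0.051]
ft_force: [0.7, -0.4, -0.4]
opening: 92.9
grasp_force: 0.0
```

```bash
python3 - <<'E'
from h import *
import cv2
s=r.sense(); print(s['t'],s['eef_pos'],s['eef_rot'],s['ft_force'],s['qvel'].round(3)); c=r.camera_model("wrist"); print(c)
im=r.snapshot("wrist")[:,:,::-1].copy()
q=[491.8,-174.5,-.0515]
for P in [(60,25,162),(60,-25,162),(5,25,162),(5,-25,162),(0,60,162),(0,-60,162)]:
    p=proj(c,W(q,P))[0]; print(P,p.round(1)); 
    if abs(p).max()<2000: cv2.circle(im,tuple(int(v) for v in p.round()),3,(0,0,255),1)
cv2.imwrite("pics/w1.png",im)
E
```

```text
1.3 [ 526.48918851 -177.63221772  245.381227  ] [-3.14152900e+00  7.52383528e-04 -5.13975549e-02] [ 0.69116086 -0.39528268 -0.4170276 ] [-0.017 -0.006 -0.001  0.001 -0.001  0.002]
{'fx': 419.36566092825433, 'fy': 419.36566092825433, 'cx': 322.98884534619987, 'cy': 238.47912020307365, 'position': array([ 592.65770589, -181.07295243,  392.78481656]), 'orientation': array([-2.41228526e-01, -3.57353834e-04, -1.62270227e+00])}
(60, 25, 162) [275.6 211.1]
(60, -25, 162) [365.2 211.1]
(5, 25, 162) [278.1 303.3]
(5, -25, 162) [363.  303.2]
(0, 60, 162) [219.2 311.2]
(0, -60, 162) [422.  311.1]
```

View pics/w1.png

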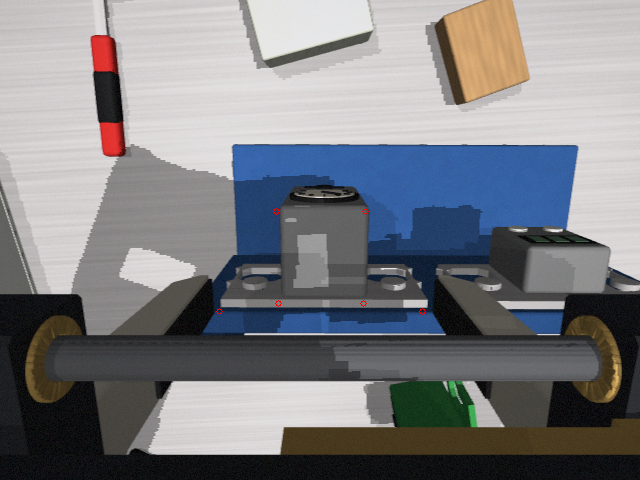

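The wrist picture shows the box top centred near column 324, with its plate edge at row 306. My overlay predicted 320 and 311, so the meter is about 2 mm further towards +x and -y. I correct for that, descend and grip.

>>> {"api": "drive_tool", "payload": {
  "steps": [
    {"travel":[2,-1,-30],"delta_rot":[0,0,0],"gripper":1},
    {"travel":[2,-1,-60],"delta_rot":[0,0,0],"gripper":1},
    {"travel":[2,-1,-85],"delta_rot":[0,0,0],"gripper":1},
    {"travel":[2,-1,-105],"delta_rot":[0,0,0],"gripper":1},
    {"travel":[2,-1,-105],"delta_rot":[0,0,0],"gripper":1},
    {"travel":[2,-1,-105],"delta_rot":[0,0,0],"gripper":-0.1},
    {"travel":[2,-1,-105],"delta_rot":[0,0,0],"gripper":-0.1},
    {"travel":[2,-1,-105],"delta_rot":[0,0,0],"gripper":-0.1},
    {"travel":[2,-1,-105],"delta_rot":[0,0,0],"gripper":-0.1},
    {"travel":[2,-1,-105],"delta_rot":[0,0,0],"gripper":-0.1},
    {"travel":[2,-1,-105],"delta_rot":[0,0,0],"gripper":-0.1}
  ],
  "force": 35
}}

```text
t: 2.45
eef_pos: [529.3, -178.0, 140.9]
eef_rot: [3.141, -0.0, -0.051]
ft_force: [0.5, 3.3, 0.1]
opening: 49.9
grasp_force: 33.3
```

>>> {"api": "drive_tool", "payload": {
  "steps": [
    {"travel":[0,0,4],"delta_rot":[0,0,0],"gripper":-0.3},
    {"travel":[0,0,9],"delta_rot":[0,0,0],"gripper":-0.3},
    {"travel":[0,0,14],"delta_rot":[0,0,0],"gripper":-0.3},
    {"travel":[0,0,19],"delta_rot":[0,0,0],"gripper":-0.3},
    {"travel":[0,0,24],"delta_rot":[0,0,0],"gripper":-0.3},
    {"travel":[0,0,27],"delta_rot":[0,0,0],"gripper":-0.3},
    {"travel":[0,0,27],"delta_rot":[0,0,0],"gripper":-0.3},
    {"travel":[0,0,27],"delta_rot":[0,0,0],"gripper":-0.3}
  ]
}}

```text
t: 3.25
eef_pos: [529.2, -178.0, 167.7]
eef_rot: [3.142, -0.0, -0.051]
ft_force: [2.2, -0.5, -1.4]
opening: 50.0
grasp_force: 35.0
```

```bash
python3 - <<'E'
from h import *
import cv2
s=r.sense(); print(s['eef_pos'],s['ft_force'],s['opening'])
a=r.snapshot("scene")[140:305,155:310,::-1]; b=r.snapshot("wrist")[120:460,160:640,::-1]
a=cv2.resize(a,(319,340),interpolation=2); cv2.imwrite("pics/c.png",cv2.hconcat([a,b]))
E
```

```text
[ 529.23070166 -178.03141153  167.7434024 ] [ 2.16941657 -0.48151871 -1.36629065] 49.95078099060626
```

View pics/c.png

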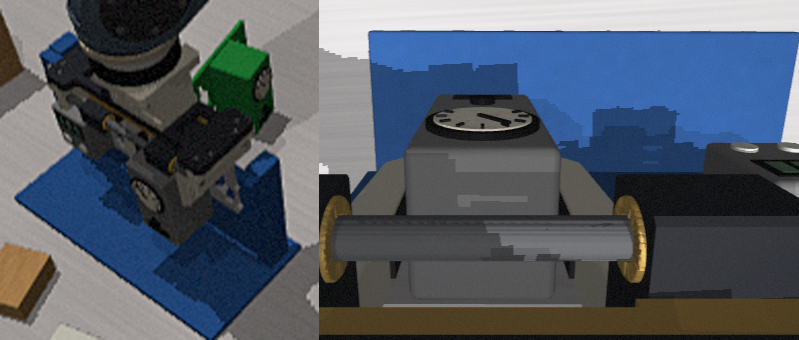

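The meter is held squarely between the fingers (box at about (480,215) in the composite) and has been raised, with little load on the wrist. Next I pull it out along rack +x.

>>> {"api": "drive_tool", "payload": {
  "steps": [
    {"travel":[3,0,0],"delta_rot":[0,0,0],"gripper":-0.3},
    {"travel":[6,0,0],"delta_rot":[0,0,0],"gripper":-0.3},
    {"travel":[9,-0.5,0],"delta_rot":[0,0,0],"gripper":-0.3},
    {"travel":[12,-0.5,0],"delta_rot":[0,0,0],"gripper":-0.3}
  ]
}}

```text
t: 3.75
eef_pos: [541.4, -178.5, 167.5]
eef_rot: [-3.141, 0.0, -0.051]
ft_force: [-0.0, 0.1, -3.5]
opening: 49.9
grasp_force: 35.0
```

>>> {"api": "drive_tool", "payload": {
  "steps": [
    {"travel":[14,-1,0],"delta_rot":[0,0,0],"gripper":-0.3},
    {"travel":[34,-2,10],"delta_rot":[0,0,0],"gripper":-0.3},
    {"travel":[38,10,30],"delta_rot":[0,0,0],"gripper":-0.3},
    {"travel":[38,45,35],"delta_rot":[0,0,0],"gripper":-0.3},
    {"travel":[38,85,35],"delta_rot":[0,0,0],"gripper":-0.3},
    {"travel":[33,125,35],"delta_rot":[0,0,0],"gripper":-0.3},
    {"travel":[23,165,35],"delta_rot":[0,0,0],"gripper":-0.3},
    {"travel":[12,205,35],"delta_rot":[0,0,0],"gripper":-0.3},
    {"travel":[0,245,35],"delta_rot":[0,0,0],"gripper":-0.3},
    {"travel":[-12,285,35],"delta_rot":[0,0,0],"gripper":-0.3},
    {"travel":[-24,325,35],"delta_rot":[0,0,0],"gripper":-0.3},
    {"travel":[-34,360,35],"delta_rot":[0,0,0],"gripper":-0.3}
  ]
}}

```text
t: 4.95
eef_pos: [506.4, 183.4, 202.7]
eef_rot: [-3.142, 0.0, -0.051]
ft_force: [1.3, 0.0, -2.5]
opening: 49.8
grasp_force: 35.0
```

>>> {"api": "drive_tool", "payload": {
  "steps": [
    {"travel":[-6,30,0],"delta_rot":[0,0,0],"gripper":-0.3},
    {"travel":[-11,50,0],"delta_rot":[0,0,0],"gripper":-0.3},
    {"travel":[-11,58,0],"delta_rot":[0,0,0],"gripper":-0.3},
    {"travel":[-11,58,0],"delta_rot":[0,0,0],"gripper":-0.3},
    {"travel":[-11,58,0],"delta_rot":[0,0,0],"gripper":-0.3}
  ]
}}

```text
t: 5.45
eef_pos: [496.5, 238.8, 202.5]
eef_rot: [3.141, 0.0, -0.052]
ft_force: [-0.2, 0.4, -2.3]
opening: 49.8
grasp_force: 35.0
```

```bash
python3 - <<'E'
from h import *
import cv2
s=r.sense(); print(s['t'],s['eef_pos'],s['eef_rot'],s['ft_force'],s['opening'])
a=r.snapshot("scene")[:,:,::-1]; b=r.snapshot("top")[140:340,80:330,::-1]
a=cv2.resize(a[180:460,310:560],(375,420),interpolation=2);b=cv2.resize(b,(420,336),interpolation=2);b=cv2.copyMakeBorder(b,0,84,0,0,0)
cv2.imwrite("pics/d.png",cv2.hconcat([a,b]))
E
```

```text
5.45 [496.45460121 238.76323963 202.53662057] [ 3.14124308e+00  1.18407977e-04 -5.15179367e-02] [-0.24765493  0.38803483 -2.34975537] 49.81354362958042
```

View pics/d.png

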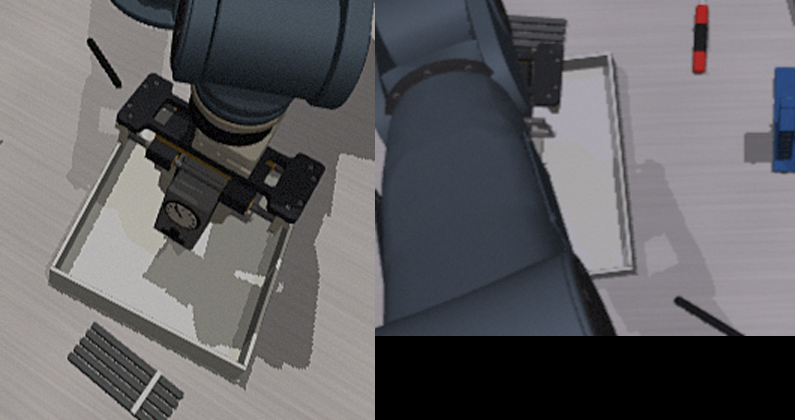

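The meter is upright in the grip over the tray, well inside the walls and clear of the roll. Next I lower it.

>>> {"api": "drive_tool", "payload": {
  "steps": [
    {"travel":[0,0,-20],"delta_rot":[0,0,0],"gripper":-0.3},
    {"travel":[0,0,-45],"delta_rot":[0,0,0],"gripper":-0.3},
    {"travel":[0,0,-70],"delta_rot":[0,0,0],"gripper":-0.3},
    {"travel":[0,0,-90],"delta_rot":[0,0,0],"gripper":-0.3},
    {"travel":[0,0,-100],"delta_rot":[0,0,0],"gripper":-0.3},
    {"travel":[0,0,-106],"delta_rot":[0,0,0],"gripper":-0.3},
    {"travel":[0,0,-110],"delta_rot":[0,0,0],"gripper":-0.3},
    {"travel":[0,0,-112],"delta_rot":[0,0,0],"gripper":-0.3},
    {"travel":[0,0,-112],"delta_rot":[0,0,0],"gripper":-0.3}
  ]
}}

```text
t: 6.45
eef_pos: [496.4, 239.5, 91.0]
eef_rot: [-3.141, -0.001, -0.051]
ft_force: [-0.3, 0.1, -2.3]
opening: 49.8
grasp_force: 35.0
```

>>> {"api": "drive_tool", "payload": {
  "steps": [
    {"travel":[0,0,-1],"delta_rot":[0,0,0],"gripper":-0.3},
    {"travel":[0,0,-2],"delta_rot":[0,0,0],"gripper":-0.3},
    {"travel":[0,0,-3],"delta_rot":[0,0,0],"gripper":-0.3},
    {"travel":[0,0,-3],"delta_rot":[0,0,0],"gripper":-0.3}
  ]
}}

```text
t: 6.85
eef_pos: [496.1, 239.5, 87.6]
eef_rot: [3.142, 0.0, -0.051]
ft_force: [-0.1, 0.6, -2.5]
opening: 49.8
grasp_force: 35.0
```

>>> {"api": "drive_tool", "payload": {
  "steps": [
    {"travel":[0,0,-1],"delta_rot":[0,0,0],"gripper":-0.3},
    {"travel":[0,0,-2],"delta_rot":[0,0,0],"gripper":-0.3},
    {"travel":[0,0,-2],"delta_rot":[0,0,0],"gripper":-0.3}
  ]
}}

```text
t: 7.15
eef_pos: [496.1, 239.5, 85.5]
eef_rot: [3.141, 0.0, -0.051]
ft_force: [-0.7, -0.5, -2.1]
opening: 50.1
grasp_force: 35.0
```

>>> {"api": "drive_tool", "payload": {
  "steps": [
    {"travel":[0,0,-1],"delta_rot":[0,0,0],"gripper":-0.3},
    {"travel":[0,0,-1.5],"delta_rot":[0,0,0],"gripper":-0.3},
    {"travel":[0,0,-1.5],"delta_rot":[0,0,0],"gripper":-0.3}
  ]
}}

```text
t: 7.45
eef_pos: [496.1, 239.5, 84.1]
eef_rot: [3.142, 0.0, -0.051]
ft_force: [-0.1, 0.3, -2.3]
opening: 49.6
grasp_force: 35.0
```

>>> {"api": "drive_tool", "payload": {
  "steps": [
    {"travel":[0,0,-1],"delta_rot":[0,0,0],"gripper":-0.3},
    {"travel":[0,0,-1.5],"delta_rot":[0,0,0],"gripper":-0.3},
    {"travel":[0,0,-1.5],"delta_rot":[0,0,0],"gripper":-0.3}
  ]
}}

```text
t: 7.75
eef_pos: [496.1, 239.5, 82.5]
eef_rot: [3.142, 0.0, -0.051]
ft_force: [-0.4, 0.5, -1.8]
opening: 50.0
grasp_force: 35.0
```

>>> {"api": "drive_tool", "payload": {
  "steps": [
    {"travel":[0,0,-1],"delta_rot":[0,0,0],"gripper":-0.3},
    {"travel":[0,0,-1.5],"delta_rot":[0,0,0],"gripper":-0.3},
    {"travel":[0,0,-1.5],"delta_rot":[0,0,0],"gripper":-0.3}
  ]
}}

```text
t: 8.05
eef_pos: [496.3, 239.5, 81.5]
eef_rot: [-3.141, -0.0, -0.051]
ft_force: [-3.1, -0.5, 4.2]
opening: 49.6
grasp_force: 35.0
```

The wrist force has changed from -2.3 to +4.2 N, so the meter is on the floor. Next I release it and retreat.

>>> {"api": "drive_tool", "payload": {
  "steps": [
    {"travel":[0,0,0],"delta_rot":[0,0,0],"gripper":0.2},
    {"travel":[0,0,0],"delta_rot":[0,0,0],"gripper":0.6},
    {"travel":[0,0,0],"delta_rot":[0,0,0],"gripper":1},
    {"travel":[0,0,0],"delta_rot":[0,0,0],"gripper":1},
    {"travel":[0,0,0],"delta_rot":[0,0,0],"gripper":1},
    {"travel":[0,0,15],"delta_rot":[0,0,0],"gripper":1},
    {"travel":[0,0,45],"delta_rot":[0,0,0],"gripper":1},
    {"travel":[0,0,85],"delta_rot":[0,0,0],"gripper":1},
    {"travel":[0,0,125],"delta_rot":[0,0,0],"gripper":1},
    {"travel":[0,0,150],"delta_rot":[0,0,0],"gripper":1},
    {"travel":[0,0,150],"delta_rot":[0,0,0],"gripper":1}
  ]
}}

```text
t: 9.15
eef_pos: [497.5, 240.0, 234.7]
eef_rot: [-3.139, -0.006, -0.051]
ft_force: [-0.0, 0.1, -0.9]
opening: 93.2
grasp_force: 0.0
```

```bash
python3 - <<'E'
from h import *
import cv2
s=r.sense(); print(s['t'],s['eef_pos'],s['ft_force'],s['opening'])
a=r.snapshot("scene")[140:460,150:560,::-1]; b=r.snapshot("wrist")[:,:,::-1]
cv2.imwrite("pics/e.png",cv2.hconcat([cv2.resize(a,(410,320)),cv2.resize(b,(390,320))]))
E
```

```text
9.15 [497.50369845 240.03635902 234.70919106] [-0.00571639  0.11508359 -0.93195547] 93.16124981130481
```

View pics/e.png

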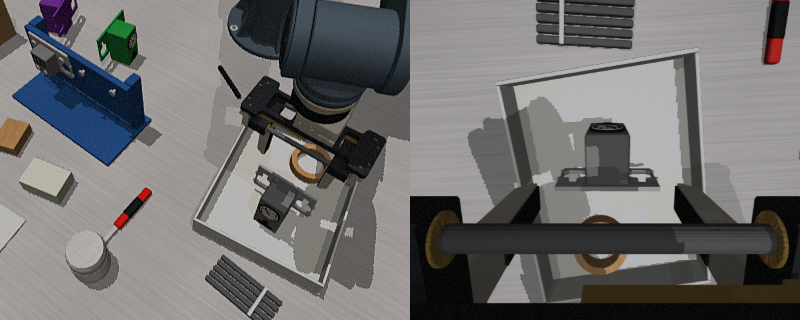

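The meter stands upright in the tray, at (268,200) in the scene half and (607,155) in the wrist half. The display still hangs on the rack at (45,55), and the gripper is clear of everything.

```bash
python3 -c "
from plant import r
print(r.finish_job())"
```

```text
the job is handed in; nothing more can be done
None
```

I took the dial meter off the rack and stood it upright on the tray floor, left the display hanging, and handed the job in after about 9 s; the hand-in returned no verdict.

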